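# Slide the run-off plate out over the drip trough

### The job

Push the grey run-off plate across the wooden stand with your fingertips until its front side sticks out 40 mm past the stand's front edge, over the middle line of the dark steel trough, and runs parallel to that edge, with the whole front side within the trough's length. Only slide it: do not lift it or tip it over the edge, and leave everything else where it stands.

Things in the scene. Friction and masses are not known exactly. Their poses are not given: they have to be found in the camera images.
- stand: low wooden stand, fixed to the table, top board 240 mm (x) x 420 mm (y), top face 60 mm above the table. Origin on the table under the centre of the top board; x points away from the robot toward the straight front edge (120 mm from the origin), y along that edge. A jar and a stopper stand on the two ends of the top board.
- trough (a point): middle of the open top of the empty dark steel trough, which is fixed to the stand along the foot of its front edge: 80 mm wide (x), 300 mm long (y), 34 mm high, touching the line of the edge, so that this point lies 40 mm beyond the edge (and 26 mm below it); axes as the stand's
- stand_edge (a point): middle of the front edge of the stand, at the height of its top face (60 mm above the table); axes as the stand's
- plate: loose flat grey plastic run-off plate lying on the stand, 120 mm (x) x 160 mm (y) x 8 mm thick, about 0.2 kg, slides with ordinary friction. Origin at the centre of its underside; x points to its front long side, which faces the stand's front edge at the start, more or less askew; z up
- plate_centre (a point): centre of the plate, half-way through its thickness
- plate_front (a point): middle of the plate's front long side, half-way through the thickness, 60 mm from its centre
- jar: small capped jar, 42 mm diameter, 55 mm tall, standing on one end of the stand; origin at the centre of its underside; leave it
- stopper: rubber stopper, 28 mm diameter at the foot, 38 mm at the top, 32 mm tall, standing on the other end of the stand; origin at the centre of its underside; leave it
- bottle: tall white bottle with black cap, 72 mm diameter, 160 mm tall, on the table; origin at the centre of its underside; leave it
- beaker: clear open beaker, 72 mm diameter, 90 mm tall, on the table; origin at the centre of its underside; leave it
- block: wooden block 90 x 45 x 45 mm on the table; origin at the centre of its underside; leave it
- driver: screwdriver lying on the table; x from handle to tip; leave it
- collar: white plastic ring 48 mm diameter, 18 mm high, on the table at one end of the trough; origin at the centre of its underside; leave it
There are look-alikes about, which are no part of the job. Of the things shaped like the plate, the grey one is meant.

How it is judged:
At the end, for the whole second after the job is handed in: The plate lies flat and at rest on the stand, the middle of its front side 40 mm beyond the stand's front edge (within 8 mm), parallel to the edge within 0.1 rad, and within 70 mm of the middle of the edge sideways (so all over the trough) (x of plate_front in the frame of stand_edge between 0.032 and 0.048 m and y of plate_front in the frame of stand_edge between -0.07 and 0.07 m and angle between the x axis of plate and the x axis of stand, either way round below 0.1 rad and z of plate_centre in the frame of stand_edge between 0 and 0.008 m and angle between plate's own z axis and vertical below 0.05 rad and linear speed of plate below 0.01 m/s); the robot touches nothing.
It fails at once if the plate is lifted off the stand (its centre more than 12 mm above its resting height) (z of plate_centre in the frame of stand_edge above 0.016 m).
It fails at once if the plate is tipped by more than about 9 degrees or falls (angle between plate's own z axis and vertical above 0.16 rad).
It fails at once if another thing is moved by more than 20 mm (distance of any of jar, stopper, bottle, beaker, block, driver, collar from where it was at the start of the episode above 0.02 m).
It also fails if it takes over 35 s, if anything falls off the work surface, if the arm or the gripper's body presses on something with over 40 N, if the wrist force passes 120 N, or if a joint passes its speed limit or range.

### The arm

A 6-joint arm with a two-finger parallel gripper is mounted at the origin on the work surface. World frame = base frame: x ahead of the robot, y to its left, z up, the work surface at z = 0. Lengths are in m, angles in rad, forces in N, time in s.
With the tool pointing down it reaches from about 0.275 to 0.75 m from the base axis. Payload 10.2 kg.
Tool frame: the origin (TCP) lies midway between the tips of the shut fingers; the grasp point (between the pads) lies 19 mm behind it; z points along the fingers, y is the direction in which the jaws open and shut (so a half turn about z gives the same grasp; the last joint's range is limited). The gripper opens to 85 mm and grips with 20 to 120 N. Pads are 22 mm wide; open, the fingers measure 114 mm over their backs; the gripper's body (76 mm by 85 mm) begins 54 mm behind the grasp point. The pads swing forward as they close: fully open they stand 13 mm farther back than shut.
Start: joints at [0.947, 0.313, 1.498, -0, 1.331, -0.223], TCP at [0.205, 0.483, 0.201] pointing down, gripper open.
Joint ranges: [-2.94, 2.94], [-0.97, 2.17], [0.19, 2.56], [-1.23, 4.37], [0.02, 3.11], [-2.88, 2.88]. Speed limits (rad/s): [2.39, 2.39, 3.01, 3.14, 3.14, 3.14].

### API

Orientations are given as a unit quaternion [w, x, y, z].
In Python, from station import robot, eyes gives the robot as it stands.
- The arm moves only by the tool jog_arm, never from a script. Its argument "deltas" is a list that holds one entry, the list of rows, each a list of 7 numbers: the finger opening in m, from 0 to 0.0854, then the shift along the tool's x, y, z in m, then the turn, a rotation vector about the tool's x, y, z in rad. In form: [[[jaw, dx, dy, dz, ax, ay, az], ...]]. A call has exactly 5 rows; each row shifts and turns the pose as measured when the row begins, along the tool's axes as they then stand; what a row does not reach is not made up. A row lasts 1/8 s, in which the tool goes at most 62.5 mm and 10.7 degrees, less where a joint would pass 70% of its speed; a pose out of reach is approached as far as the arm can. A call is refused whole if a number of a shift passes 0.0625 or a number of a turn 0.188, either way. A call with a gripper value outside its range is refused whole. The fingers move at their own pace and stop on an object; "grip_force" is the grip in N (left out, the last holds). Time passes only in rows, so rows that do not move let the fingers close, or fill a call up. It gives the time, the measured TCP pose, the force and the opening at its end, in the units of the state.
- robot.get_obs(): the state, without advancing time (a new reading comes with each control period).
- eyes.get_image(name): name is "side" or "top" or "wrist"; returns the picture (384x512x3 uint8, red, green, blue); there is no depth.
- eyes.camera_params(name): a dict with "intrinsics" (3x3 intrinsics, pixels), "rvec" (rotation vector, rad) and "tvec" (3), from world to camera coordinates, as OpenCV has them; the wrist camera has in their place "T_tool_cam" (4x4, takes a point from camera to tool coordinates, whose origin is the TCP and whose axes are the flange's). Camera axes: x right, y down, z forward; pixel columns grow to the right and rows downward; lengths in m; the calibration is good to about 2 mm. A picture is of the moment at which its call begins: read the wrist's pose just before it. camera_params takes no time and is no camera call.
- robot.finish_job(): hands the job in, once; it reports no verdict.
The state is a dict: "time": time; "q": joint angles; "joint_velocities": joint speeds; "tau": joint torques, N m; "tcp_pos": TCP position; "orientation": TCP orientation; "wrist_force": force on the tool from outside, world axes, zero at the start; "moment": the same for the moment, N m; "opening": finger opening in m.
Only numpy, scipy, OpenCV 4.12 (cv2) and the standard library are available. Lean on these libraries where they do the work, as an engineer would, in place of code of your own. Each camera call takes 0.05 s, during which the arm holds its last target.

## Working session

There is one attempt and no reset: what is moved stays moved. The work goes in short steps, Python scripts to look and compute and a tool call to move; the robot and the scene stay as the last step left them, time stands still between calls to the robot, and variables do not carry over. Pictures are saved under pics/ and viewed, and the job is handed in when it is done.

Besides the shell and the picture viewer there is one more tool, called after "Emit:" by a JSON object that holds its "fn" and its "kwargs", one argument or row to a line. jog_arm: Moves the arm, as the interface text tells. Its arguments: {"type":"object","properties":{"deltas":{"type":"array","items":{"type":"array","items":{"type":"array","items":{"type":"number"}}}},"grip_force":{"type":"number"}},"required":["deltas"]}

```bash
mkdir -p pics; ls; python3 - <<'E'
from station import robot, eyes
import cv2
o=robot.get_obs(); print(o)
for n in ["side","top"]:
    im=eyes.get_image(n); cv2.imwrite(f"pics/{n}0.png",im[:,:,::-1]); print(n,eyes.camera_params(n))
E
```

```text
pics
{'time': 0.0, 'q': array([ 9.46588023e-01,  3.13450946e-01,  1.49844325e+00, -2.64861647e-05,
        1.33100328e+00, -2.23410444e-01]), 'joint_velocities': array([ 0.00116205,  0.00061801, -0.00024979,  0.00130532, -0.0008738 ,
        0.00127904]), 'tau': array([-2.74046848e-03, -4.12269831e+01, -2.59729600e+01, -4.26827546e-04,
        4.26739192e-03,  2.93781852e-05]), 'tcp_pos': array([0.20467344, 0.48313385, 0.2002323 ]), 'orientation': array([-2.56570006e-04,  1.99057160e-01,  9.79987664e-01, -5.99979666e-04]), 'wrist_force': array([-0.49787211,  0.38796637, -0.02111299]), 'moment': array([ 0.00687754,  0.04953536, -0.02585233]), 'opening': 0.08511306453152064}
side {'intrinsics': array([[356.12887347,   0.        , 264.22769358],
       [  0.        , 356.12887347, 185.49009363],
       [  0.        ,   0.        ,   1.        ]]), 'rvec': array([ 2.29673751, -0.43804168,  0.16156652]), 'tvec': array([-0.48574142,  0.18671748,  1.06081808])}
top {'intrinsics': array([[348.14141015,   0.        , 252.94744567],
       [  0.        , 348.14141015, 187.51369837],
       [  0.        ,   0.        ,   1.        ]]), 'rvec': array([ 2.17986497, -2.16663478,  0.13507162]), 'tvec': array([-0.03409722,  0.52965245,  1.11439633])}
```

View pics/side0.png

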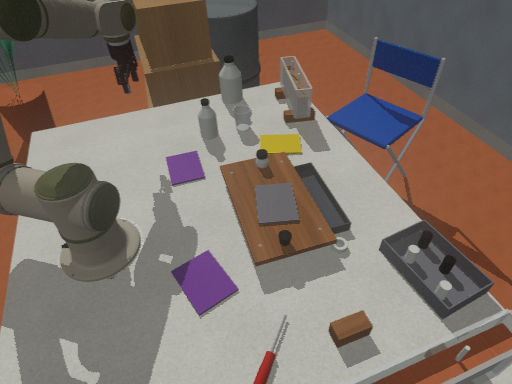

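View pics/top0.png

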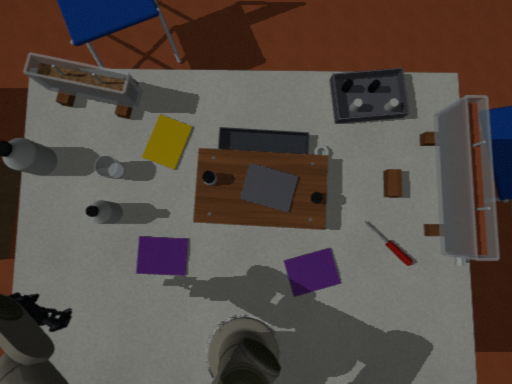

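The side view shows the grey plate on the wooden stand at about (276,203). The top view shows it at (270,187), with the jar at (209,178) and the stopper at (317,198). These could be mistaken for the plate in the top view: purple plates at (162,256) and (312,272), and a yellow one at (168,142). The grey one on the stand is the one I want. Next I'll check a close crop and measure.

```bash
cat > h.py <<'E'
import numpy as np, cv2
from station import robot, eyes
def ray(name,uv,z,p=None):
    p=p or eyes.camera_params(name)
    R=cv2.Rodrigues(np.array(p["rvec"]))[0]; t=np.array(p["tvec"])
    uv=np.atleast_2d(uv).astype(float)
    d=np.c_[uv,np.ones(len(uv))]@np.linalg.inv(p["intrinsics"]).T@R
    c=-R.T@t
    s=(z-c[2])/d[:,2]
    return c+d*s[:,None]
def proj(name,P):
    p=eyes.camera_params(name)
    return cv2.projectPoints(np.atleast_2d(P).astype(float),p["rvec"],p["tvec"],p["intrinsics"],None)[0][:,0]
E
python3 - <<'E'
import cv2
im=cv2.imread("pics/top0.png")
c=im[120:235,185:340]; cv2.imwrite("pics/crop0.png",cv2.resize(c,None,fx=5,fy=5,interpolation=cv2.INTER_CUBIC))
im=cv2.imread("pics/side0.png")
c=im[145:265,210:360]; cv2.imwrite("pics/crop1.png",cv2.resize(c,None,fx=5,fy=5,interpolation=cv2.INTER_CUBIC))
E
```

```text
(no output)
```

View pics/crop0.png

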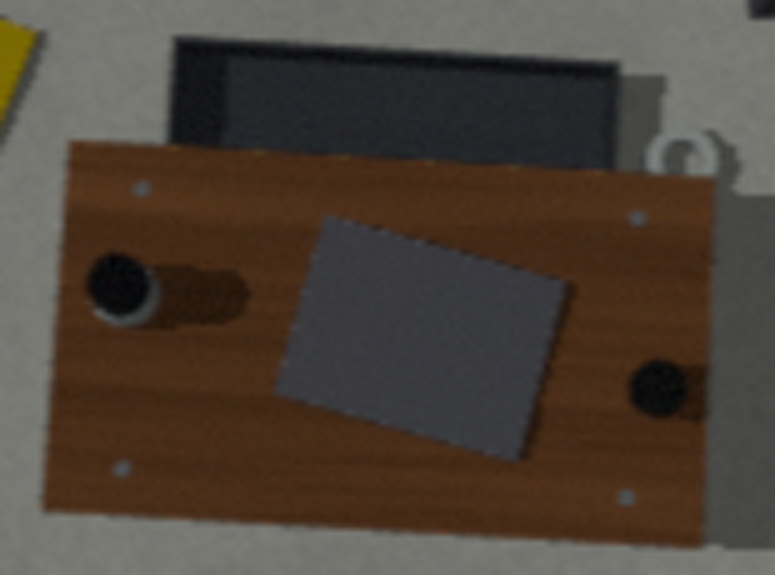

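View pics/crop1.png

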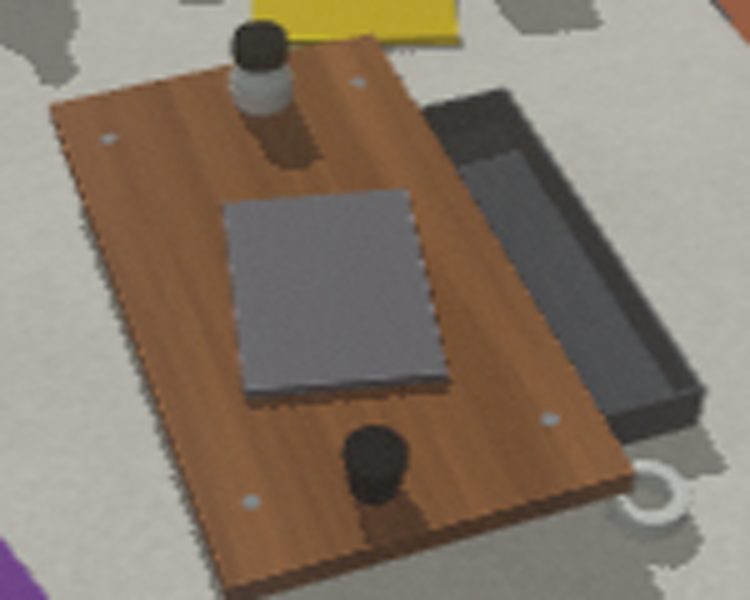

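Both crops confirm the grey plate on the stand. In the top crop its corners are at (325,216), (568,283), (520,461) and (277,393), and the stand's are at (70,142), (715,178), (704,546) and (44,510). Next I'll fit poses using both views.

```bash
cat >> h.py <<'E'
from scipy.optimize import least_squares
def rect(p,lx,ly,z):
    c,s=np.cos(p[2]),np.sin(p[2])
    L=np.array([[lx,ly],[lx,-ly],[-lx,-ly],[-lx,ly]])/2  # FL FR BR BL
    return np.c_[L@np.array([[c,s],[-s,c]])+p[:2],np.full(4,z)]
def fit(obs,lx,ly,z,x0):
    f=lambda p:np.concatenate([(proj(n,rect(p,lx,ly,z))-uv).ravel() for n,uv in obs.items()])
    r=least_squares(f,x0); return r.x,r.fun.reshape(-1,2)
def cr(pts,ox,oy,k=5): return (np.array(pts)+.5)/k-.5+[ox,oy]
def rel(st,pl):
    c,s=np.cos(st[2]),np.sin(st[2]); R=np.array([[c,s],[-s,c]])
    fr=pl[:2]+.06*np.array([np.cos(pl[2]),np.sin(pl[2])])
    d=R@(fr-st[:2]); return d[0]-.12,d[1],pl[2]-st[2]
E
python3 - <<'E'
from h import *
ts=cr([(70,142),(715,178),(704,546),(44,510)],185,120); tp=cr([(325,216),(568,283),(520,461),(277,393)],185,120)
ss=cr([(372,36),(633,475),(225,592),(51,105)],210,145); sp=cr([(408,190),(448,380),(245,392),(224,203)],210,145)
np.set_printoptions(precision=4,suppress=True)
print(ray("top",ts,.06)); print(ray("side",ss,.06)); print(ray("top",tp,.068)); print(ray("side",sp,.068))
for o in [dict(top=1),dict(side=1),dict(top=1,side=1)]:
    os={k:dict(top=ts,side=ss)[k] for k in o}; op={k:dict(top=tp,side=sp)[k] for k in o}
    a,ra=fit(os,.24,.42,.06,[.5,0,0]); b,rb=fit(op,.12,.16,.068,[.5,0,0]); print(a,b,abs(ra).max(),abs(rb).max(),rel(a,b))
print("jar",ray("top",cr([(118,287)],185,120),.055+.06),"stopper",ray("top",cr([(658,388)],185,120),.06+.032))
E
```

```text
[[ 0.6535  0.1456  0.06  ]
 [ 0.6334 -0.2716  0.06  ]
 [ 0.3967 -0.2604  0.06  ]
 [ 0.4171  0.1568  0.06  ]]
[[ 0.6547  0.1459  0.06  ]
 [ 0.6325 -0.2708  0.06  ]
 [ 0.3949 -0.2583  0.06  ]
 [ 0.4192  0.1604  0.06  ]]
[[ 0.605  -0.0191  0.068 ]
 [ 0.5629 -0.1744  0.068 ]
 [ 0.4494 -0.1431  0.068 ]
 [ 0.4914  0.0105  0.068 ]]
[[ 0.6083 -0.0193  0.068 ]
 [ 0.5635 -0.1752  0.068 ]
 [ 0.4509 -0.1394  0.068 ]
 [ 0.4939  0.0144  0.068 ]]
[ 0.5253 -0.0574 -0.0482] [ 0.5272 -0.0815 -0.2645] 0.5411201153268337 0.39460685538421103 (np.float64(-0.05831615046814284), np.float64(-0.03688916743156061), np.float64(-0.21630975578917536))
[ 0.5255 -0.0552 -0.0556] [ 0.5292 -0.08   -0.2809] 0.5559990851469365 0.5499467684385593 (np.float64(-0.056473392495985764), np.float64(-0.037946711279443816), np.float64(-0.2252806421639724))
[ 0.5252 -0.0565 -0.0518] [ 0.5281 -0.081  -0.2721] 0.8595200780260086 0.8340000837831099 (np.float64(-0.0573075114130647), np.float64(-0.037478138944197645), np.float64(-0.22025201185250057))
jar [[0.5517 0.1067 0.115 ]] stopper [[ 0.4941 -0.2263  0.092 ]]
```

Both cameras agree to about 2 mm: stand at (0.525, -0.056) with yaw -0.052, plate at (0.528, -0.081) with yaw -0.272. The front needs to go about 97 mm further forward and rotate by +0.22.

I'll keep the jaws open and line tool y up with the edge. Pushing along stand x with both fingertips should square the plate up.

Emit:
{"fn": "jog_arm", "kwargs": {
  "deltas": [
    [[0.085,0,0,0,0,0,-0.174],[0.085,0,0,0,0,0,-0.174],[0.085,-0.01,-0.06,0,0,0,0],[0.085,-0.01,-0.06,0,0,0,0],[0.085,-0.01,-0.06,0,0,0,0]]
  ]
}}

```text
time: 0.72
tcp_pos: [0.2267, 0.299, 0.198]
orientation: [-0.002, 0.018, 1.0, -0.002]
wrist_force: [0.5, -0.4, 0.3]
opening: 0.0853
```

```bash
cat > g.py <<'E'
from h import *
from scipy.spatial.transform import Rotation as Rn
np.set_printoptions(precision=4,suppress=True)
ST=np.array([.5252,-.0565,-.0518])
def go(sx,sy,z,yaw=-.0518):
    o=robot.get_obs(); w,x,y,zz=o["orientation"]; R=Rn.from_quat([x,y,zz,w])
    c,s=np.cos(ST[2]),np.sin(ST[2])
    T=np.array([ST[0]+c*sx-s*sy,ST[1]+s*sx+c*sy,z])
    Rt=Rn.from_matrix(np.array([[-np.cos(yaw),-np.sin(yaw),0],[-np.sin(yaw),np.cos(yaw),0],[0,0,-1]]).T.T)
    d=o["tcp_pos"]-[*ST[:2],0]
    print("t",o["time"],"tcp",o["tcp_pos"],"stand xy",c*d[0]+s*d[1],-s*d[0]+c*d[1],"F",o["wrist_force"],"op",o["opening"])
    print("tool delta",R.inv().apply(T-o["tcp_pos"]),"rot",(R.inv()*Rt).as_rotvec())
E
python3 -c "
from g import *
go(-.11,-.025,.2)"
```

```text
t 0.725 tcp [0.2267 0.299  0.198 ] stand xy -0.3165435027357754 0.3395354239654962 F [ 0.4857 -0.3635  0.3321] op 0.08532339018266995
tool delta [-0.2007 -0.3678 -0.001 ] rot [-0.0046 -0.003   0.0158]
```

Emit:
{"fn": "jog_arm", "kwargs": {
  "deltas": [
    [[0.085,-0.029,-0.052,0,-0.004,-0.003,0.016],[0.085,-0.029,-0.052,0,0,0,0],[0.085,-0.029,-0.052,0,0,0,0],[0.085,-0.029,-0.052,0,0,0,0],[0.085,-0.029,-0.052,0,0,0,0]]
  ]
}}

```text
time: 1.35
tcp_pos: [0.3598, 0.0233, 0.1985]
orientation: [0.001, 0.025, 1.0, 0.0]
wrist_force: [1.1, 1.4, 0.1]
opening: 0.0848
```

```bash
python3 -c "
from g import *
go(-.11,-.025,.1)"
```

```text
t 1.35 tcp [0.3598 0.0233 0.1985] stand xy -0.1693208190293995 0.07112412844920118 F [1.0738 1.431  0.0528] op 0.08478588698945215
tool delta [-0.0589 -0.0962  0.0987] rot [0.0001 0.0028 0.0014]
```

Emit:
{"fn": "jog_arm", "kwargs": {
  "deltas": [
    [[0.085,-0.036,-0.049,0,0,0.003,0.001],[0.085,-0.034,-0.048,0.0,0,0,0],[0.085,0,0,0.05,0,0,0],[0.085,0,0,0.05,0,0,0],[0.085,0,0,0,0,0,0]]
  ]
}}

```text
time: 1.98
tcp_pos: [0.427, -0.0851, 0.0958]
orientation: [0.0, 0.029, 1.0, -0.0]
wrist_force: [0.1, 0.6, 0.5]
opening: 0.0849
```

```bash
python3 -c "
from g import *
go(-.1,-.025,.06)
cv2.imwrite('pics/w1.png',eyes.get_image('wrist')[:,:,::-1])
cv2.imwrite('pics/s1.png',cv2.resize(eyes.get_image('side')[120:270,180:360,::-1],None,fx=4,fy=4))
"
```

```text
t 1.975 tcp [ 0.427  -0.0851  0.0958] stand xy -0.096544754416532 -0.03365503612860048 F [0.1282 0.5767 0.4966] op 0.08491636229850785
tool delta [0.0035 0.0086 0.0358] rot [ 0.      0.0004 -0.0071]
```

View pics/w1.png

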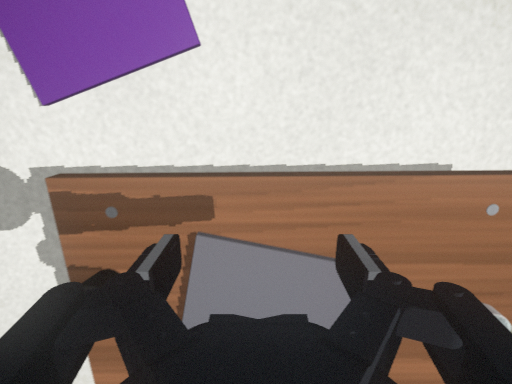

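View pics/s1.png

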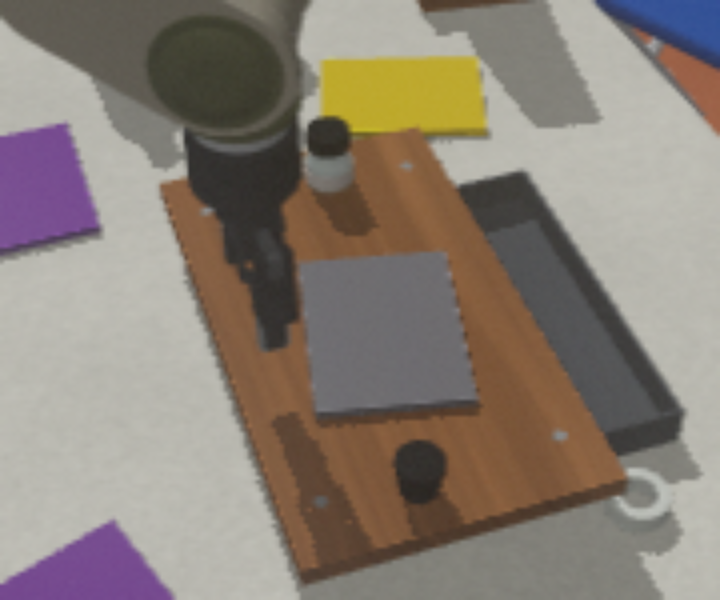

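```bash
cat >> g.py <<'E'
def wray(uv,z,o):
    p=eyes.camera_params("wrist"); T=np.array(p["T_tool_cam"]); w,x,y,zz=o["orientation"]; R=Rn.from_quat([x,y,zz,w]).as_matrix()
    d=np.c_[np.atleast_2d(uv).astype(float),np.ones(len(uv))]@np.linalg.inv(p["intrinsics"]).T@T[:3,:3].T@R.T
    c=o["tcp_pos"]+R@T[:3,3]; s=(z-c[2])/d[:,2]; P=c+d*s[:,None]
    q=P[:,:2]-ST[:2]; cc,ss=np.cos(ST[2]),np.sin(ST[2])
    return P,np.c_[cc*q[:,0]+ss*q[:,1],-ss*q[:,0]+cc*q[:,1]]
E
python3 -c "
from g import *
o=robot.get_obs()
print(wray([(197,234)],.068,o)); print(wray([(47,178),(511,171)],.06,o))
print(wray([(155,280),(178,236),(338,236),(385,275)],o['tcp_pos'][2]+.013,o)); print(eyes.camera_params('wrist')['T_tool_cam'])"
```

```text
(array([[ 0.4541, -0.1391,  0.068 ]]), array([[-0.0668, -0.0862]]))
(array([[ 0.4004, -0.2584,  0.06  ],
       [ 0.4163,  0.1204,  0.06  ]]), array([[-0.1141, -0.2081],
       [-0.1179,  0.171 ]]))
(array([[ 0.4663, -0.1603,  0.1121],
       [ 0.4335, -0.1392,  0.1121],
       [ 0.4394, -0.0336,  0.1121],
       [ 0.4712, -0.0002,  0.1121]]), array([[-0.0534, -0.1067],
       [-0.0873, -0.0873],
       [-0.0869,  0.0185],
       [-0.0568,  0.0534]]))
[[ 0.0002 -0.9586 -0.2847  0.0721]
 [ 1.      0.0004 -0.0003  0.0001]
 [ 0.0004 -0.2847  0.9586 -0.172 ]
 [ 0.      0.      0.      1.    ]]
```

The plate corner seen from the wrist, (-0.067, -0.086) in the stand frame, matches the fixed cameras within 4 mm. I'll narrow the jaws to 60 mm so both fingers land well inside the plate's width, then centre and feel down to the board.

Emit:
{"fn": "jog_arm", "kwargs": {
  "deltas": [
    [[0.06,0.004,0.009,0.01,0,0,-0.007],[0.06,0,0,0.01,0,0,0],[0.06,0,0,0.008,0,0,0],[0.06,0,0,0,0,0,0],[0.06,0,0,0,0,0,0]]
  ]
}}

```text
time: 2.7
tcp_pos: [0.4278, -0.0765, 0.073]
orientation: [0.007, 0.025, 1.0, -0.003]
wrist_force: [-0.7, -0.5, 0.3]
opening: 0.0601
```

Emit:
{"fn": "jog_arm", "kwargs": {
  "deltas": [
    [[0.06,0,0,0.003,0,0,0],[0.06,0,0,0.003,0,0,0],[0.06,0,0,0.002,0,0,0],[0.06,0,0,0,0,0,0],[0.06,0,0,0,0,0,0]]
  ]
}}

```text
time: 3.32
tcp_pos: [0.4281, -0.0768, 0.0647]
orientation: [0.007, 0.025, 1.0, -0.003]
wrist_force: [1.2, -0.7, 0.6]
opening: 0.0603
```

```bash
python3 -c "
from g import *
go(-.1,-.025,.06)
cv2.imwrite('pics/s2.png',cv2.resize(eyes.get_image('side')[145:265,200:350,::-1],None,fx=5,fy=5))
"
```

```text
t 3.325 tcp [ 0.4281 -0.0768  0.0647] stand xy -0.09588906350497015 -0.025281676320598696 F [ 1.2044 -0.6583  0.5615] op 0.060305933230993904
tool delta [0.0042 0.0003 0.0047] rot [-0.0058  0.0141  0.0021]
```

View pics/s2.png

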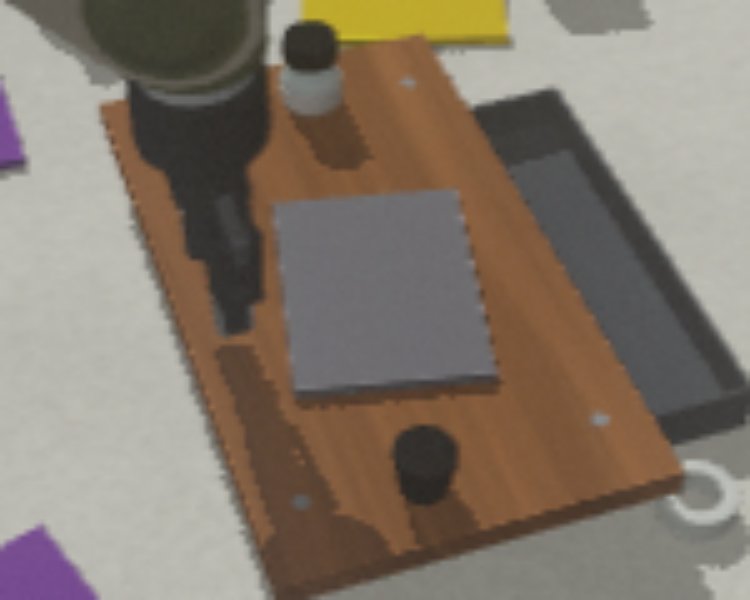

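The right fingertip is at (235,330) and its shadow starts at about (230,345), so it is a few millimetres above the board. I'll keep going down until it touches.

Emit:
{"fn": "jog_arm", "kwargs": {
  "deltas": [
    [[0.06,0,0,0.002,-0.006,0.014,0.002],[0.06,0,0,0.002,0,0,0],[0.06,0,0,0.002,0,0,0],[0.06,0,0,0,0,0,0],[0.06,0,0,0,0,0,0]]
  ]
}}

```text
time: 4.0
tcp_pos: [0.4282, -0.0768, 0.0583]
orientation: [-0.0, 0.026, 1.0, 0.0]
wrist_force: [-0.1, 0.6, -0.2]
opening: 0.0601
```

Emit:
{"fn": "jog_arm", "kwargs": {
  "deltas": [
    [[0.06,0,0,0.0015,0,0,0],[0.06,0,0,0,0,0,0],[0.06,0,0,0.0015,0,0,0],[0.06,0,0,0,0,0,0],[0.06,0,0,0,0,0,0]]
  ]
}}

```text
time: 4.62
tcp_pos: [0.4282, -0.0768, 0.0552]
orientation: [-0.0, 0.026, 1.0, 0.0]
wrist_force: [-0.4, -0.3, -0.1]
opening: 0.0601
```

Emit:
{"fn": "jog_arm", "kwargs": {
  "deltas": [
    [[0.06,0,0,0.0015,0,0,0],[0.06,0,0,0,0,0,0],[0.06,0,0,0.001,0,0,0],[0.06,0,0,0,0,0,0],[0.06,0,0,0,0,0,0]]
  ]
}}

```text
time: 5.25
tcp_pos: [0.4282, -0.0768, 0.0525]
orientation: [-0.0, 0.026, 1.0, 0.0]
wrist_force: [-0.4, 0.2, -0.6]
opening: 0.0601
```

Emit:
{"fn": "jog_arm", "kwargs": {
  "deltas": [
    [[0.06,0,0,0.001,0,0,0],[0.06,0,0,0,0,0,0],[0.06,0,0,0.001,0,0,0],[0.06,0,0,0,0,0,0],[0.06,0,0,0,0,0,0]]
  ]
}}

```text
time: 5.88
tcp_pos: [0.4282, -0.0768, 0.0504]
orientation: [-0.0, 0.026, 1.0, 0.0]
wrist_force: [0.7, -0.1, 0.5]
opening: 0.0601
```

```bash
python3 -c "
from g import *
go(-.1,-.025,.06)
cv2.imwrite('pics/s3.png',cv2.resize(eyes.get_image('side')[145:265,200:350,::-1],None,fx=5,fy=5))
"
```

```text
t 5.875 tcp [ 0.4282 -0.0768  0.0504] stand xy -0.09577074844523673 -0.025317854991445947 F [ 0.7138 -0.1454  0.4753] op 0.06014083169456828
tool delta [ 0.0042  0.0003 -0.0096] rot [ 0.0005 -0.0006 -0.0001]
```

View pics/s3.png

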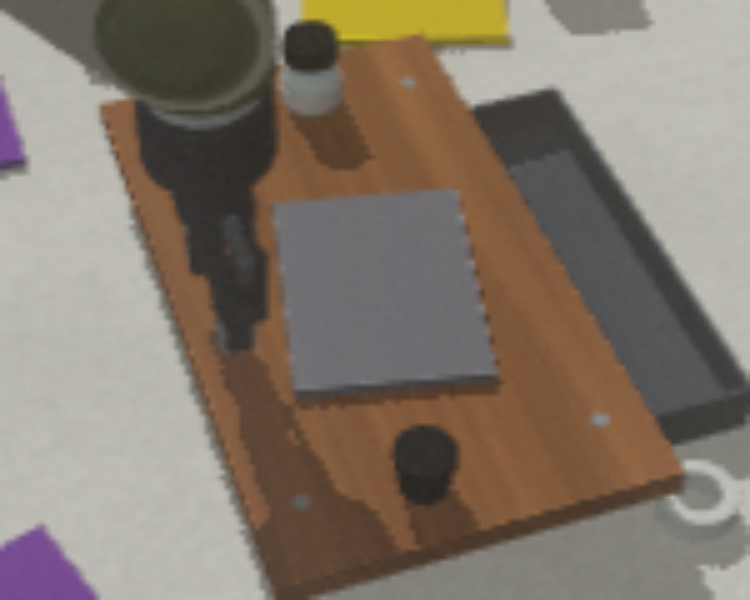

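The tip, at (235,352), now meets its shadow, so contact is close. I'll step down gently.

Emit:
{"fn": "jog_arm", "kwargs": {
  "deltas": [
    [[0.06,0,0,0.001,0,0,0],[0.06,0,0,0,0,0,0],[0.06,0,0,0.001,0,0,0],[0.06,0,0,0,0,0,0],[0.06,0,0,0,0,0,0]]
  ]
}}

```text
time: 6.55
tcp_pos: [0.4282, -0.0768, 0.0482]
orientation: [-0.0, 0.026, 1.0, 0.0]
wrist_force: [-0.5, -0.2, 0.2]
opening: 0.0597
```

Emit:
{"fn": "jog_arm", "kwargs": {
  "deltas": [
    [[0.06,0,0,0.001,0,0,0],[0.06,0,0,0,0,0,0],[0.06,0,0,0.001,0,0,0],[0.06,0,0,0,0,0,0],[0.06,0,0,0,0,0,0]]
  ]
}}

```text
time: 7.18
tcp_pos: [0.4283, -0.0768, 0.0461]
orientation: [-0.0, 0.026, 1.0, 0.0]
wrist_force: [-0.7, 0.3, -0.4]
opening: 0.06
```

```bash
python3 -c "
from g import *
o=robot.get_obs();print(o['tcp_pos'])
cv2.imwrite('pics/w4.png',eyes.get_image('wrist')[:,:,::-1])
cv2.imwrite('pics/s4.png',cv2.resize(eyes.get_image('side')[185:235,220:290,::-1],None,fx=10,fy=10,interpolation=2))
for z in (.055,.06,.065,.07):
  c,s=np.cos(ST[2]),np.sin(ST[2])
  for a,b in ((-.107,-.07),(-.085,-.07)):
    P=[ST[0]+c*a-s*b,ST[1]+s*a+c*b,z]; print(z,a,(proj('side',P)-[220,185])*10+5)
"
```

```text
[ 0.4283 -0.0768  0.0461]
0.055 -0.107 [[254.6341 404.4022]]
0.055 -0.085 [[326.4867 385.5821]]
0.06 -0.107 [[253.6686 393.3287]]
0.06 -0.085 [[325.7628 374.4962]]
0.065 -0.107 [[252.6967 382.1816]]
0.065 -0.085 [[325.0341 363.3368]]
0.07 -0.107 [[251.7183 370.96  ]]
0.07 -0.085 [[324.3005 352.1032]]
```

View pics/s4.png

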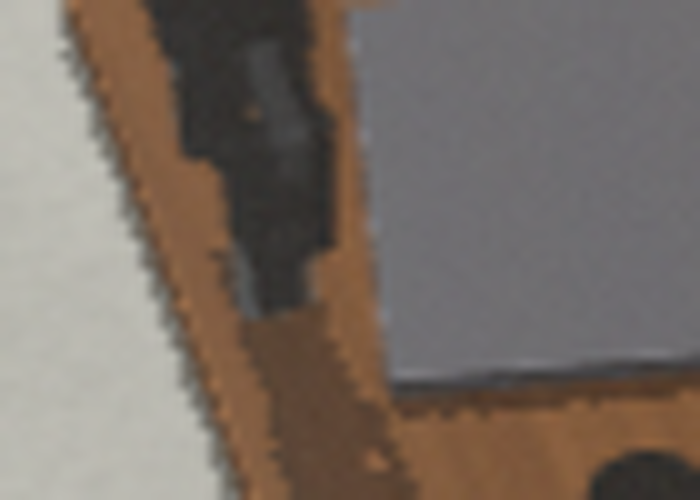

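View pics/w4.png

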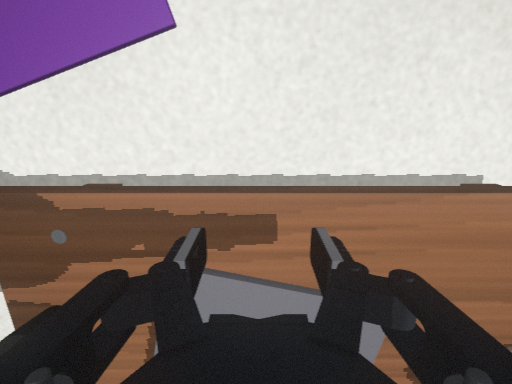

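```bash
python3 -c "
from g import *
for z in (.055,.06,.065,.07):
  c,s=np.cos(ST[2]),np.sin(ST[2])
  for a,b in ((-.107,-.055),(-.085,-.055),(-.107,-.062),(-.085,-.062)):
    P=[ST[0]+c*a-s*b,ST[1]+s*a+c*b,z]; print(z,a,b,(proj('side',P)-[220,185])*10+5)
"
```

```text
0.055 -0.107 -0.055 [[240.7387 367.5001]]
0.055 -0.085 -0.055 [[311.9488 349.0278]]
0.055 -0.107 -0.062 [[247.189  384.6303]]
0.055 -0.085 -0.062 [[318.6975 365.9969]]
0.06 -0.107 -0.055 [[239.7371 356.4148]]
0.06 -0.085 -0.055 [[311.1844 337.9313]]
0.06 -0.107 -0.062 [[246.2041 373.5502]]
0.06 -0.085 -0.062 [[317.9518 354.905 ]]
0.065 -0.107 -0.055 [[238.7289 345.2565]]
0.065 -0.085 -0.055 [[310.4151 326.762 ]]
0.065 -0.107 -0.062 [[245.2126 362.3967]]
0.065 -0.085 -0.062 [[317.2012 343.7401]]
0.07 -0.107 -0.055 [[237.714  334.0243]]
0.07 -0.085 -0.055 [[309.6407 315.5192]]
0.07 -0.107 -0.062 [[244.2145 351.1692]]
0.07 -0.085 -0.062 [[316.4457 332.5012]]
```

Emit:
{"fn": "jog_arm", "kwargs": {
  "deltas": [
    [[0.06,0,0,0.001,0,0,0],[0.06,0,0,0,0,0,0],[0.06,0,0,0,0,0,0],[0.06,0,0,0,0,0,0],[0.06,0,0,0,0,0,0]]
  ]
}}

```text
time: 7.9
tcp_pos: [0.4283, -0.0768, 0.045]
orientation: [-0.0, 0.026, 1.0, 0.0]
wrist_force: [-0.3, 0.0, 0.1]
opening: 0.06
```

Emit:
{"fn": "jog_arm", "kwargs": {
  "deltas": [
    [[0.06,0,0,0.001,0,0,0],[0.06,0,0,0,0,0,0],[0.06,0,0,0.001,0,0,0],[0.06,0,0,0,0,0,0],[0.06,0,0,0,0,0,0]]
  ]
}}

```text
time: 8.52
tcp_pos: [0.4282, -0.0768, 0.0429]
orientation: [-0.0, 0.026, 1.0, 0.0]
wrist_force: [0.3, 0.5, -0.0]
opening: 0.0599
```

```bash
python3 -c "
from g import *
p=eyes.camera_params('wrist');K=p['intrinsics'];print(K)
T=np.array(p['T_tool_cam'])
for u1,u2,v,op in ((180,338,236,.0849),(206,312,229,.06)):
  D=K[0,0]*op/(u2-u1); d=np.linalg.inv(K)@[(u1+u2)/2,v,1]*D
  print(D,T[:3,:3]@d+T[:3,3])
o=robot.get_obs();print(o['tcp_pos'],o['wrist_force'])
cv2.imwrite('pics/s5.png',cv2.resize(eyes.get_image('side')[185:235,220:290,::-1],None,fx=10,fy=10,interpolation=2))
"
```

```text
[[264.7091   0.     258.0206]
 [  0.     264.7091 189.4313]
 [  0.       0.       1.    ]]
0.14223927732268768 [ 0.0076  0.0005 -0.0427]
0.14983536113730683 [ 0.0079  0.0006 -0.0347]
[ 0.4282 -0.0768  0.0429] [ 0.3298  0.49   -0.0078]
```

View pics/s5.png

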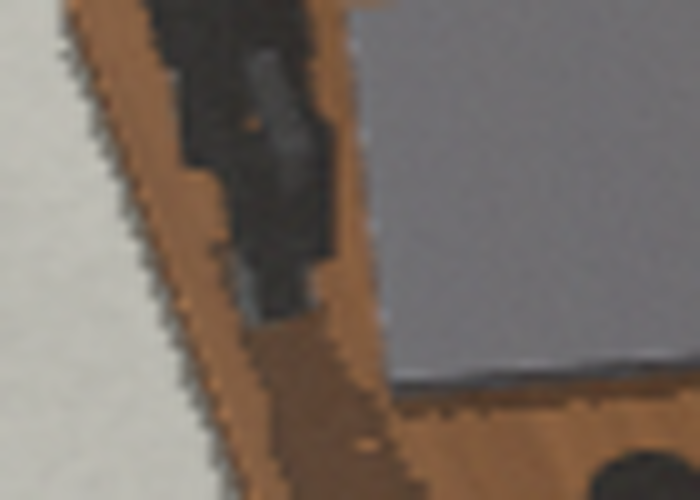

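The wrist-view parallax and the side view both put the visible tips about 33 mm behind the TCP at this opening. That means the tips are still near z = 0.075, and zero force fits that. I'll keep lowering in small steps.

Emit:
{"fn": "jog_arm", "kwargs": {
  "deltas": [
    [[0.06,0,0,0.002,0,0,0],[0.06,0,0,0.001,0,0,0],[0.06,0,0,0.001,0,0,0],[0.06,0,0,0.001,0,0,0],[0.06,0,0,0,0,0,0]]
  ]
}}

```text
time: 9.2
tcp_pos: [0.4282, -0.0768, 0.0374]
orientation: [-0.0, 0.026, 1.0, 0.0]
wrist_force: [-0.3, 0.1, -0.3]
opening: 0.0602
```

```bash
python3 -c "
from g import *
o=robot.get_obs();print(o['time'],o['tcp_pos'],o['wrist_force'],o['tau'])
cv2.imwrite('pics/w6.png',eyes.get_image('wrist')[:,:,::-1])
cv2.imwrite('pics/s6.png',cv2.resize(eyes.get_image('side')[185:235,220:290,::-1],None,fx=10,fy=10,interpolation=2))
"
```

```text
9.2 [ 0.4282 -0.0768  0.0374] [-0.254   0.1162 -0.3216] [ -0.0045 -35.2632 -18.7749   0.0001  -0.0101  -0.    ]
```

View pics/s6.png

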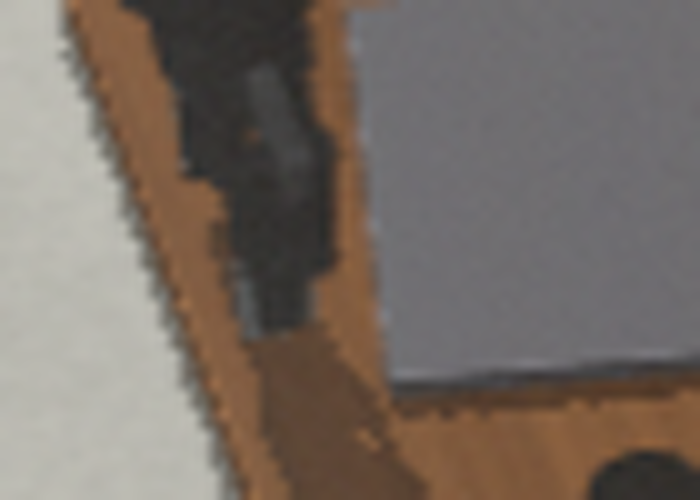

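View pics/w6.png

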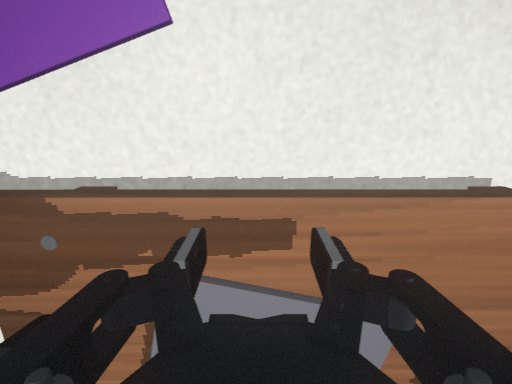

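The tip moved 12 px for 5.5 mm, so it's free, and it should have about 8 mm left to the board.

Emit:
{"fn": "jog_arm", "kwargs": {
  "deltas": [
    [[0.06,0,0,0.001,0,0,0],[0.06,0,0,0.001,0,0,0],[0.06,0,0,0.001,0,0,0],[0.06,0,0,0.001,0,0,0],[0.06,0,0,0,0,0,0]]
  ]
}}

```text
time: 9.93
tcp_pos: [0.4282, -0.0768, 0.0333]
orientation: [-0.0, 0.026, 1.0, 0.0]
wrist_force: [-0.0, -0.1, -0.2]
opening: 0.0599
```

Emit:
{"fn": "jog_arm", "kwargs": {
  "deltas": [
    [[0.06,0,0,0.001,0,0,0],[0.06,0,0,0,0,0,0],[0.06,0,0,0.001,0,0,0],[0.06,0,0,0,0,0,0],[0.06,0,0,0,0,0,0]]
  ]
}}

```text
time: 10.55
tcp_pos: [0.4283, -0.0768, 0.0312]
orientation: [-0.0, 0.026, 1.0, 0.0]
wrist_force: [-0.5, -0.5, -0.6]
opening: 0.06
```

```bash
python3 -c "
from g import *
o=robot.get_obs();print(o['time'],o['tcp_pos'],o['wrist_force'])
cv2.imwrite('pics/s7.png',cv2.resize(eyes.get_image('side')[185:235,220:290,::-1],None,fx=10,fy=10,interpolation=2))
"
```

```text
10.55 [ 0.4283 -0.0768  0.0312] [-0.4729 -0.4811 -0.5729]
```

View pics/s7.png

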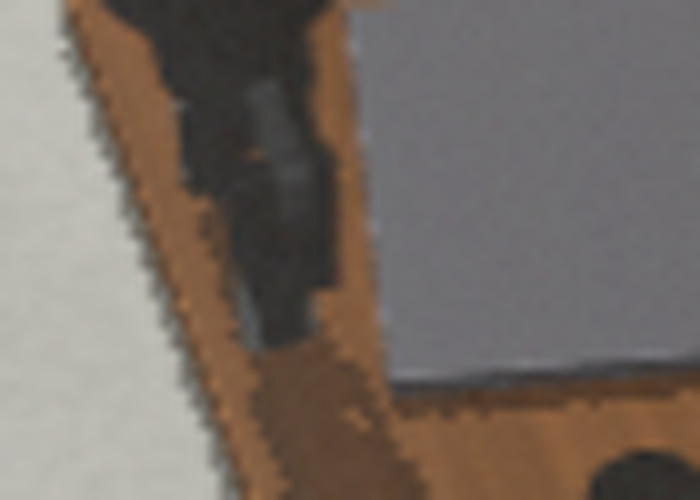

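The tip is now about 2 mm above the board, at (285,345). Next I'll push forward along the stand's x in small rows.

Emit:
{"fn": "jog_arm", "kwargs": {
  "deltas": [
    [[0.06,-0.008,0,0,0,0,0],[0.06,-0.006,0,0,0,0,0],[0.06,-0.006,0,0,0,0,0],[0.06,-0.006,0,0,0,0,0],[0.06,0,0,0,0,0,0]]
  ]
}}

```text
time: 11.22
tcp_pos: [0.4562, -0.0784, 0.0311]
orientation: [-0.0, 0.026, 1.0, 0.0]
wrist_force: [-0.6, 0.7, 0.8]
opening: 0.06
```

```bash
python3 -c "
from g import *
go(.029,-.025,.0312)
cv2.imwrite('pics/s8.png',cv2.resize(eyes.get_image('side')[145:265,200:350,::-1],None,fx=5,fy=5,interpolation=2))
"
```

```text
t 11.225 tcp [ 0.4562 -0.0784  0.0311] stand xy -0.06774654460572767 -0.025430308419973645 F [-0.5545  0.7108  0.8207] op 0.06002993070206514
tool delta [-0.0967  0.0004 -0.0001] rot [ 0.0002 -0.0008  0.0001]
```

View pics/s8.png

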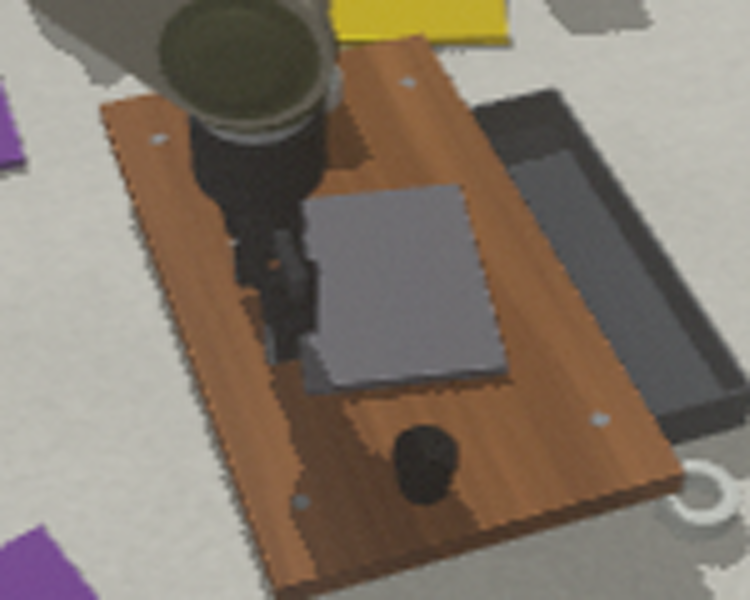

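The plate has moved: its front-right corner went from (497,380) to (507,368). It's rotating the right way and lying flat, so I'll continue.

Emit:
{"fn": "jog_arm", "kwargs": {
  "deltas": [
    [[0.06,-0.006,0,0,0,0,0],[0.06,-0.006,0,0,0,0,0],[0.06,-0.006,0,0,0,0,0],[0.06,-0.006,0,0,0,0,0],[0.06,-0.006,0,0,0,0,0]]
  ]
}}

```text
time: 11.9
tcp_pos: [0.4872, -0.08, 0.031]
orientation: [-0.001, 0.026, 1.0, 0.0]
wrist_force: [-1.3, -0.8, 1.2]
opening: 0.0603
```

Emit:
{"fn": "jog_arm", "kwargs": {
  "deltas": [
    [[0.06,-0.006,0,0,0,0,0],[0.06,-0.006,0,0,0,0,0],[0.06,-0.006,0,0,0,0,0],[0.06,-0.006,0,0,0,0,0],[0.06,0,0,0,0,0,0]]
  ]
}}

```text
time: 12.52
tcp_pos: [0.5133, -0.0811, 0.031]
orientation: [-0.001, 0.026, 1.0, 0.0]
wrist_force: [-0.1, 0.1, 1.1]
opening: 0.0598
```

```bash
python3 -c "
from g import *
go(.029,-.025,.0312)
cv2.imwrite('pics/s9.png',cv2.resize(eyes.get_image('side')[145:265,210:360,::-1],None,fx=5,fy=5,interpolation=2))
cv2.imwrite('pics/t9.png',cv2.resize(eyes.get_image('top')[120:235,185:340,::-1],None,fx=5,fy=5,interpolation=2))
"
```

```text
t 12.525 tcp [ 0.5133 -0.0811  0.031 ] stand xy -0.010572917837311329 -0.025226752410227506 F [-0.1086  0.1317  1.0634] op 0.05975676372300171
tool delta [-0.0396  0.0002 -0.0003] rot [ 0.0005 -0.002   0.0004]
```

View pics/s9.png

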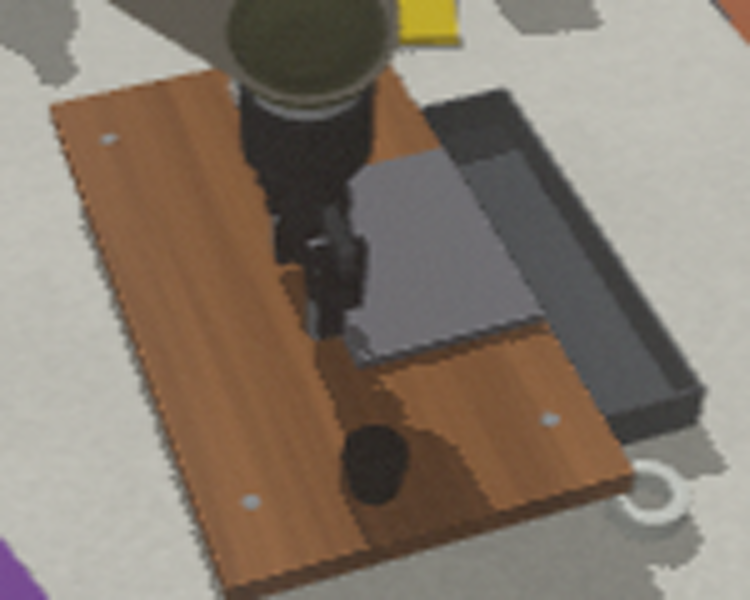

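View pics/t9.png

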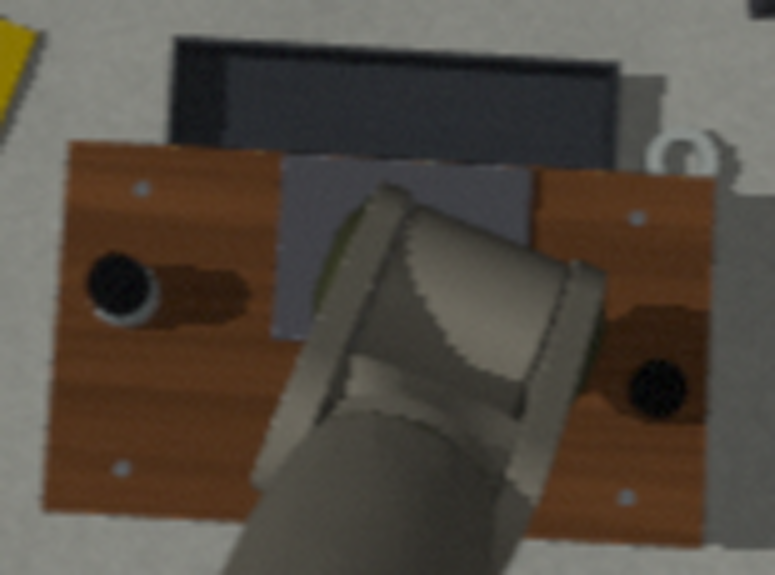

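The plate is now square to the stand, with its front roughly at the edge. Top-crop corners: FL (285,155), FR (531,168), BL (272,338). Side crop: FL (437,150), FR (547,316), BR about (362,362).

```bash
cat >> g.py <<'E'
def meas(t,s):
    # t,s: dict idx->crop px (0 FL 1 FR 2 BR 3 BL), crops (185,120),(210,145)
    def f(p):
        R=rect(p,.12,.16,.068); o=[]
        for n,d,ox,oy in (("top",t,185,120),("side",s,210,145)):
            if d: o.append(proj(n,R[list(d)])-cr(list(d.values()),ox,oy))
        return np.concatenate(o).ravel()
    r=least_squares(f,[.55,-.08,-.05]); print(r.x,"res",abs(r.fun).max(),"rel",np.array(rel(ST,r.x)))
E
python3 -c "
from g import *
t={0:(285,155),1:(531,168),3:(272,338)};s={0:(437,150),1:(547,316),2:(362,362)}
meas(t,s);meas(t,{});meas({},s)"
```

```text
[ 0.5822 -0.0689 -0.036 ] res 1.0396633959412327 rel [-0.0024 -0.0085  0.0158]
[ 0.5813 -0.0691 -0.0514] res 0.2970556942775602 rel [-0.0033 -0.0097  0.0004]
[ 0.5825 -0.0682 -0.0225] res 0.9302790211039564 rel [-0.0022 -0.0069  0.0293]
```

Front is at about -3 mm, so roughly 43 mm remain. I'll push about 36 mm and then measure again.

Emit:
{"fn": "jog_arm", "kwargs": {
  "deltas": [
    [[0.06,-0.006,0,0,0,0,0],[0.06,-0.006,0,0,0,0,0],[0.06,-0.006,0,0,0,0,0],[0.06,-0.006,0,0,0,0,0],[0.06,0,0,0,0,0,0]]
  ]
}}

```text
time: 13.25
tcp_pos: [0.5384, -0.0823, 0.0308]
orientation: [-0.001, 0.026, 1.0, 0.0]
wrist_force: [-0.9, 0.4, 1.6]
opening: 0.0597
```

Emit:
{"fn": "jog_arm", "kwargs": {
  "deltas": [
    [[0.06,-0.004,0,0,0,0,0],[0.06,-0.004,0,0,0,0,0],[0.06,-0.004,0,0,0,0,0],[0.06,0,0,0,0,0,0],[0.06,0,0,0,0,0,0]]
  ]
}}

```text
time: 13.88
tcp_pos: [0.5511, -0.0829, 0.0308]
orientation: [-0.001, 0.026, 1.0, 0.001]
wrist_force: [-2.9, 0.7, 1.3]
opening: 0.0598
```

```bash
python3 -c "
from g import *
go(.0325,-.025,.0312)
cv2.imwrite('pics/s10.png',cv2.resize(eyes.get_image('side')[145:265,210:360,::-1],None,fx=5,fy=5,interpolation=2))
cv2.imwrite('pics/t10.png',cv2.resize(eyes.get_image('top')[120:235,185:340,::-1],None,fx=5,fy=5,interpolation=2))
"
```

```text
t 13.875 tcp [ 0.5511 -0.0829  0.0308] stand xy 0.02723557667934637 -0.025062420138770414 F [-2.8755  0.721   1.2687] op 0.059797664470817705
tool delta [-0.0053  0.0001 -0.0005] rot [ 0.0009 -0.003   0.0003]
```

View pics/s10.png

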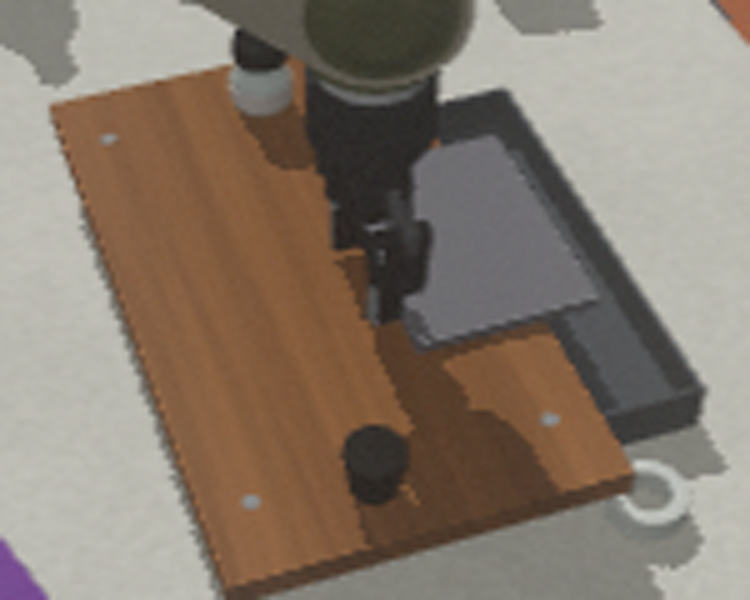

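View pics/t10.png

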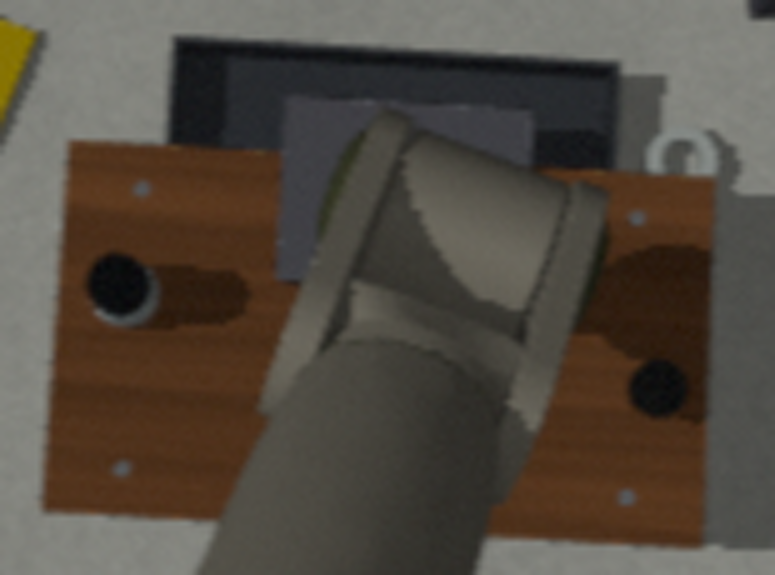

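The plate now sticks out over the trough. Top crop: FL (288,95), FR (534,110), BL (276,280). Side crop: FL (492,134), FR (600,297), BR (428,350).

```bash
python3 -c "
from g import *
t={0:(288,95),1:(534,110),3:(276,280)};s={0:(492,134),1:(600,297),2:(427,351)}
meas(t,s);meas(t,{});meas({},s)"
```

```text
[ 0.6205 -0.0709 -0.0304] res 1.2395928922848611 rel [ 0.0359 -0.0082  0.0214]
[ 0.6195 -0.0711 -0.0508] res 0.19385651066062337 rel [ 0.0349 -0.0097  0.001 ]
[ 0.6207 -0.07   -0.0115] res 0.956861513911349 rel [ 0.036  -0.0061  0.0403]
```

The front is at about 35.5 mm. I'll push 4.5 mm more, then back off and lift.

Emit:
{"fn": "jog_arm", "kwargs": {
  "deltas": [
    [[0.06,-0.0025,0,0,0,0,0],[0.06,-0.002,0,0,0,0,0],[0.06,0,0,0,0,0,0],[0.06,0.01,0,0,0,0,0],[0.06,0.02,0,0,0,0,0]]
  ]
}}

```text
time: 14.6
tcp_pos: [0.5254, -0.0817, 0.0306]
orientation: [-0.001, 0.026, 1.0, 0.0]
wrist_force: [-0.1, 0.1, -1.0]
opening: 0.06
```

Emit:
{"fn": "jog_arm", "kwargs": {
  "deltas": [
    [[0.06,0.03,0,-0.01,0,0,0],[0.06,0.04,0,-0.04,0,0,0],[0.06,0.05,0,-0.04,0,0,0],[0.06,0.05,0,-0.03,0,0,0],[0.06,0,0,0,0,0,0]]
  ]
}}

```text
time: 15.22
tcp_pos: [0.3508, -0.0723, 0.152]
orientation: [0.001, 0.026, 1.0, -0.001]
wrist_force: [-0.1, 0.1, 0.3]
opening: 0.06
```

```bash
python3 -c "
from g import *
go(.0325,-.025,.0312)
cv2.imwrite('pics/s11.png',cv2.resize(eyes.get_image('side')[145:265,210:360,::-1],None,fx=5,fy=5,interpolation=2))
cv2.imwrite('pics/t11.png',cv2.resize(eyes.get_image('top')[120:235,185:340,::-1],None,fx=5,fy=5,interpolation=2))
"
```

```text
t 15.225 tcp [ 0.3508 -0.0723  0.152 ] stand xy -0.1733180480080603 -0.024789577268913218 F [-0.1085  0.1259  0.2772] op 0.06000926978853086
tool delta [-0.2055  0.0001  0.1213] rot [-0.0015  0.0025 -0.0005]
```

View pics/s11.png

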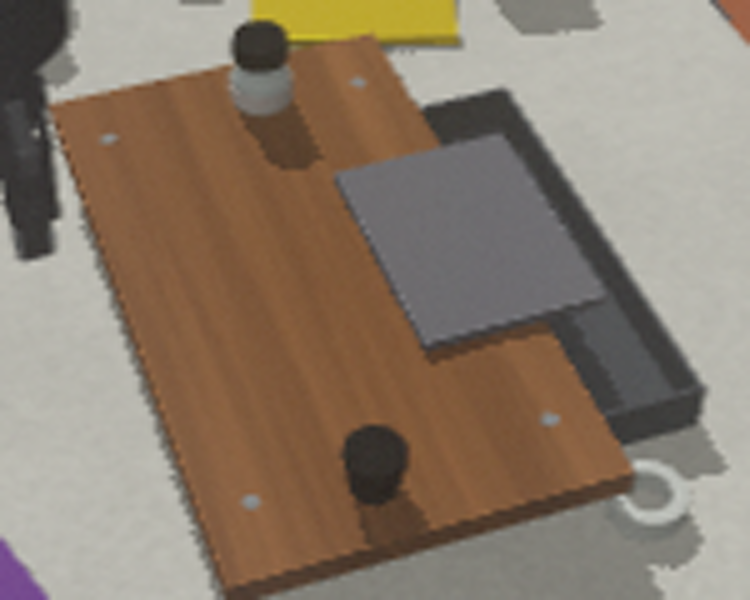

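View pics/t11.png

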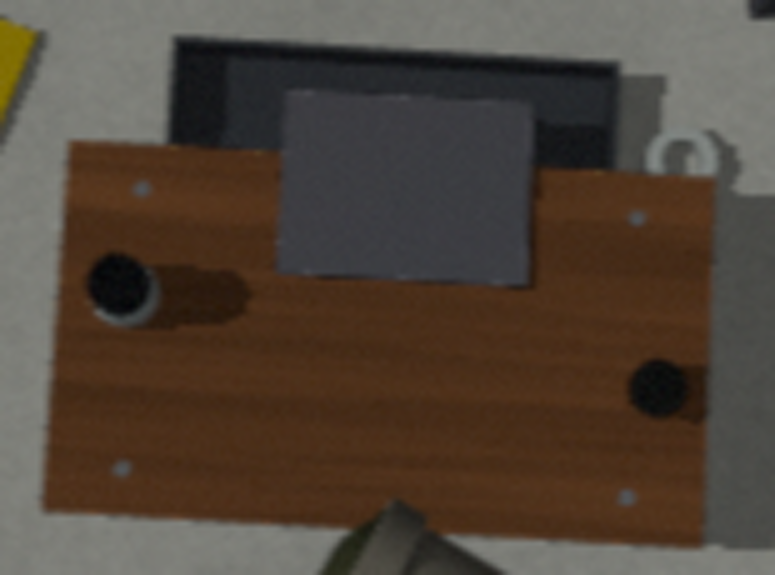

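The plate lies flat and square. Top crop: FL (287,89), FR (533,103), BR (528,286), BL (278,272). Side crop: FL (500,133), FR (607,296), BR (428,350), BL (336,173). The jar and stopper are unchanged.

```bash
python3 -c "
from g import *
t={0:(287,89),1:(533,103),2:(528,286),3:(278,272)};s={0:(501,133),1:(607,296),2:(428,349),3:(336,173)}
meas(t,s);meas(t,{});meas({},s)"
```

```text
[ 0.625  -0.0708 -0.043 ] res 0.6589699664681348 rel [ 0.0404 -0.0086  0.0088]
[ 0.6243 -0.0713 -0.0443] res 0.3336844562081751 rel [ 0.0397 -0.0092  0.0075]
[ 0.626  -0.0696 -0.0419] res 0.6096429465220012 rel [ 0.0414 -0.0073  0.0099]
```

Both cameras put the overhang at 39.7–41.4 mm, sideways offset at -8 mm and angle at 0.009 rad. All are well inside tolerance and the arm is clear, so I'm handing it in.

```bash
python3 -c "
from station import robot
print(robot.finish_job())"
```

```text
the job is handed in; nothing more can be done
None
```

I pushed the grey plate across the stand with both open fingertips along its back side. This squared it to the front edge and slid it out over the trough; then I backed off, lifted clear and handed in after about 15 s.

**Last checks:**

| Check | Top camera | Side camera | Both fitted together | Limit |
|---|---|---|---|---|
| Overhang past the edge | 39.7 mm | 41.4 mm | 40.4 mm | 32–48 mm |
| Sideways offset from the middle of the edge | -9 mm | -7 mm | about -9 mm | ±70 mm |
| Angle to the edge | 0.008 rad | 0.010 rad | 0.009 rad | below 0.1 rad |

In the last pictures the plate lies flat. The jar, stopper and collar look where they were; I did not re-measure the bottle, beaker, block and driver, but nothing came near them. Wrist force readings stayed around 3 N or less.

**Disagreements along the way:**
- **Fingertip height:** at 60 mm opening the tips sat about 30 mm behind the TCP, not within the 13 mm I expected from the description. I found the height from the pictures, lowering in small steps; the tips never pressed on the board.
- **Angle while the arm hid part of the plate:** the two cameras differed by up to 0.04 rad mid-push. They agreed to about 0.002 rad once the view was clear.

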